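Empty bottle through the sprung flap of the glass-waste box

TASK

Discard the small empty reagent bottle (the smallest of the three capped bottles on the worktop) in the glass-waste box: push it, upright and foot first, down through the sprung flap in the box's lid, and let go only once the lower half of the bottle is inside. It must end up in the box with the flap shut again behind it.

Things in the scene. Friction and masses are not known exactly. Their poses are not given: they have to be found in the camera images.
- small_bottle: the smallest of the three capped bottles, standing upright, about 0.18 kg: round body 45 mm in diameter up to 59 mm height, neck 23 mm in diameter, then a fixed black screw cap 34 mm in diameter from 70 to 94 mm height (take it by the cap, from above). Origin: centre of its underside; z up along the bottle. The two other bottles are about 65 mm wide and 140 mm tall and stay out of the job.
- drop_box: the glass-waste box, light grey-white with a grey lid and a dark steel flap, fixed to the worktop: 130 mm (its x) by 130 mm (its y), 200 mm tall, hollow, walls 4 mm, inner floor 6 mm above the worktop. Origin: centre of its underside; z up. In the lid, centred over the origin, is a rectangular mouth 80 mm (x) by 90 mm (y), closed by the flap 5 mm below the lid's top.
- mouth (a point): centre of the mouth, level with the top of the lid (200 mm above the worktop); axes as the box's
- flap (a joint): angle of the flap in rad: 0 shut, grows to 1.52 as it swings down into the box. It is a steel plate 84 mm long, hinged along the mouth's edge on the box's +x side; a light spring (about 0.5 N at the free edge) swings it shut. The bottle's own weight overcomes the spring: once let go in the mouth it slides past the flap and drops in.
Not all that is in view belongs to the job. What is shaped like the small_bottle but pink is not meant.

How it is judged:
By the outcome, as a careful person would: the job done as asked, in the order asked, and still so for the second after the job is handed in, with the robot touching nothing.
It also fails if it takes over 38 s, if anything falls off the work surface, if the arm or the gripper's body presses on something with over 40 N, if the wrist force passes 120 N, or if a joint passes its speed limit or range.

ROBOT

A 7-joint arm with a two-finger parallel gripper is mounted at the origin on a cart in front of the work surface, level with it; the furniture and walls round the work are solid. World frame = base frame: x ahead of the robot, y to its left, z up, the work surface at z = 0. Lengths are in m, angles in rad, forces in N, time in s.
With the tool pointing down it reaches from about 0.4 to 0.85 m from the base axis. Payload 4.5 kg.
Tool frame: the origin (TCP) lies between the finger pads; the fingertips stand 11 mm ahead of it and the grasp point (between the pads) lies 8 mm behind it; z points along the fingers, y is the line along which they close (so a half turn about z gives the same grasp; the last joint's range is limited). The gripper opens to 85 mm and grips with 20 to 120 N. Pads are 22 mm wide; open, the fingers measure 114 mm over their backs; the gripper's body (76 mm by 85 mm) begins 54 mm behind the grasp point. The pads swing forward as they close: fully open they stand 13 mm farther back than shut.
Start: joints at [1.258, 0.689, -0.195, 1.565, 0.157, 0.902, -0.215], TCP at [0.212, -0.588, 0.242] pointing down, gripper open.
Joint ranges: [-3.01, 3.01], [-0.46, 2.08], [-1.47, 1.51], [0.13, 2.56], [-1, 4.14], [0.04, 2.09], [-2.66, 2.66]. Speed limits (rad/s): [2.57, 2.57, 3.14, 3.14, 3.14, 3.14, 3.14].

INTERFACE

Orientations are given as a unit quaternion [x, y, z, w].
In Python, from plant import * gives the robot as it stands. The module is installed in compiled form; this text tells all that it offers.
- The arm moves only by the tool arm_command, never from a script. Its argument "motion" is text: rows parted by semicolons, each of 7 numbers parted by spaces: the gripper command: -1 is shut, 1 is fully open, values between are in proportion, then the shift along the tool's x, y, z in cm, then the turn, a rotation vector about the tool's x, y, z in degrees. A call has exactly 5 rows; each row is the pose to reach, as a shift and turn from the pose commanded when the call began, along the tool's axes at that moment; what a row does not reach only later rows make up. A row lasts 1/10 s, in which the tool goes at most 50 mm and 8.59 degrees, less where a joint would pass 70% of its speed; a pose out of reach is approached as far as the arm can. A call with a gripper value outside its range is refused whole. The fingers move at their own pace and stop on an object; the grip force is fixed at half the most. Time passes only in rows, so rows that repeat a pose let the fingers close, or fill a call up. It gives the time, the measured TCP pose, the force, the opening and the grip force at its end, in the units of the state.
- state(): the state, without advancing time (a new reading comes with each control period).
- grab_frame(name): name is "scene" or "top" or "wrist"; returns the picture (384x512x3 uint8, red, green, blue); there is no depth.
- camera_params(name): a dict with "fx", "fy", "cx", "cy" (pixels), "k1" (the pictures are not rectified: a ray, as slopes to the right and down, at radius r is drawn at 1 + k1 r^2 times it, then the intrinsics apply), "world_from_camera" (4x4, takes a point from camera to world coordinates). Camera axes: x right, y up, looking along -z (the intrinsics and any distortion apply to the point x, -y, -z); pixel columns grow to the right and rows downward; lengths in m; the calibration is good to about 2 mm. A picture is of the moment at which its call begins: read the wrist's pose just before it. camera_params takes no time and is no camera call; for the wrist camera it gives the pose at the moment of the call.
- job_done(): hands the job in; it is judged then, once.
The state is a dict: "t": time; "joints": joint angles; "joint_velocities": joint speeds; "joint_efforts": joint torques, N m; "tcp_pos": TCP position; "orientation": TCP orientation; "wrist_force": force on the tool from outside, world axes, zero at the start; "ft_torque": the same for the moment, N m; "opening": finger opening in m; "finger_force": force on a finger pad.
Only numpy, scipy, OpenCV 4.12 (cv2) and the standard library are available. Lean on these libraries where they do the work, as an engineer would, in place of code of your own. Each camera call takes 0.05 s, during which the arm holds its last target. There are 200 camera calls.

## Working session

There is one attempt and no reset: what is moved stays moved. The work goes in short steps, Python scripts to look and compute and a tool call to move; the robot and the scene stay as the last step left them, time stands still between calls to the robot, and variables do not carry over. Pictures are saved under pics/ and viewed, at most 10 in all, crops included, and the job is handed in when it is done.

Besides the shell and the picture viewer there is one more tool, called after ">>>" as a command line: name --argument value ..., lists and objects as JSON in quotes. arm_command: Moves the arm, as the interface text tells. Its arguments: {"type":"object","properties":{"motion":{"type":"string"}},"required":["motion"]}

```bash
mkdir -p pics
cat > h.py <<'E'
from plant import *
import numpy as np, cv2
from scipy.spatial.transform import Rotation as R
def ray(c,u,v):
    x=(u-c["cx"])/c["fx"]; y=(v-c["cy"])/c["fy"]; rd=np.hypot(x,y); r=rd
    for _ in range(20): r=rd/(1+c["k1"]*r*r)
    s=r/rd if rd>0 else 1
    T=np.array(c["world_from_camera"]); d=T[:3,:3]@np.array([x*s,-y*s,-1]); return T[:3,3],d
def onz(c,u,v,z):
    o,d=ray(c,u,v); return o+d*(z-o[2])/d[2]
def proj(c,p):
    T=np.array(c["world_from_camera"]); q=T[:3,:3].T@(np.array(p)-T[:3,3]); x,y=q[0]/-q[2],-q[1]/-q[2]
    k=1+c["k1"]*(x*x+y*y); return c["fx"]*x*k+c["cx"],c["fy"]*y*k+c["cy"]
def save(n,img): cv2.imwrite("pics/"+n,img[:,:,::-1])
def totool(dw): # world shift -> tool cm
    s=state(); return R.from_quat(s["orientation"]).inv().apply(dw)*100
E
python3 - <<'E'
from h import *
s=state();print(s)
for n in("scene","top"):
    f=grab_frame(n);save(n+".png",f);np.save(n+".npy",f);c=camera_params(n);print(n,c)
E
```

```text
{'t': 0.0, 'joints': array([ 1.25779327,  0.69001733, -0.19452818,  1.56636659,  0.15735356,
        0.90248493, -0.2151176 ]), 'joint_velocities': array([ 0.00019153,  0.00103076, -0.00062761, -0.001781  ,  0.00057223,
       -0.00057856,  0.0014714 ]), 'joint_efforts': array([-6.79411260e-04, -5.39609206e+01, -1.26655586e+00, -1.58540136e+01,
        9.14324541e-03,  9.54174553e-03,  4.12986680e-06]), 'tcp_pos': array([ 0.21216537, -0.58720991,  0.24145758]), 'orientation': array([ 9.84993337e-01,  1.72589816e-01, -2.42371716e-04, -9.06909663e-04]), 'wrist_force': array([ 0.51103535, -0.17875933,  0.32707489]), 'ft_torque': array([0.00595002, 0.02756136, 0.0122716 ]), 'finger_force': 0.0, 'opening': 0.08510267311495423}
scene {'fx': 373.4520857851647, 'fy': 373.4520857851647, 'cx': 250.68775071479024, 'cy': 183.9901291507534, 'k1': 0.03616025196046399, 'world_from_camera': array([[-0.64115761,  0.51907441, -0.56522445,  0.08243515],
       [-0.76707576, -0.45520011,  0.45209251,  0.5416474 ],
       [-0.02262058,  0.72343253,  0.69002441,  0.73825688],
       [ 0.        ,  0.        ,  0.        ,  1.        ]])}
top {'fx': 459.61091876748077, 'fy': 459.61091876748077, 'cx': 251.31254970455606, 'cy': 186.74462580700018, 'k1': 0.051903998345644395, 'world_from_camera': array([[ 0.00136006,  0.99879279, -0.04910316,  0.48551579],
       [-0.99951904,  0.00287905,  0.03087715,  0.18245138],
       [ 0.03098125,  0.04903755,  0.99831632,  1.165152  ],
       [ 0.        ,  0.        ,  0.        ,  1.        ]])}
```

View pics/scene.png

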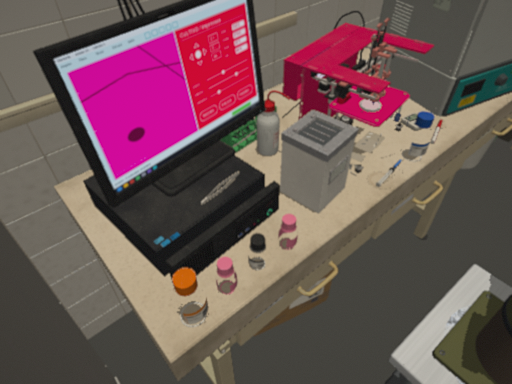

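View pics/top.png

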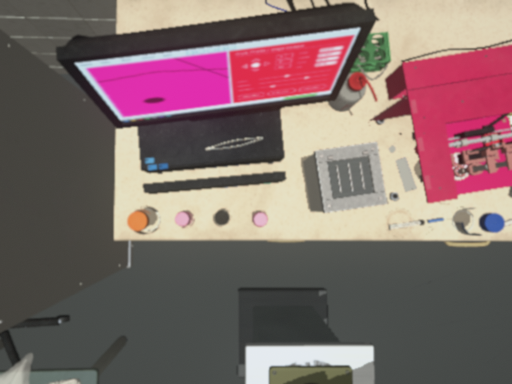

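The scene view shows a row of caps: orange (185,280), pink (226,270), black (258,243) and pink (289,225). The box lid is at (320,130). In the top view the black cap is at (222,217) and the lid at (350,177).

Candidates in scene pixels:
- orange-capped large bottle (185,280)
- grey bottle with red cap (268,105)
- two pink lookalikes (226,270) and (289,225)
- blue-capped jar (425,118)
- black-capped small bottle (258,243), which I choose by the description and check in a crop.

Run:
```python
from h import *
a=np.load("scene.npy");b=np.load("top.npy")
A=cv2.resize(a[200:300,205:310],None,fx=4,fy=4,interpolation=cv2.INTER_CUBIC)
B=cv2.resize(b[130:230,300:400],None,fx=3.8,fy=4,interpolation=cv2.INTER_CUBIC)
save("crop.png",np.hstack([A,B])[:, :800])
c=camera_params("top");cs=camera_params("scene")
g=b.max(2).astype(int)
m=(g<75).astype(np.uint8); m[:205]=0;m[230:]=0;m[:,:205]=0;m[:,240:]=0
M=cv2.moments(m,True);u,v=M['m10']/M['m00'],M['m01']/M['m00'];print("cap",u,v,M['m00'],onz(c,u,v,.094))
g=a.max(2).astype(int)
m=(g<60).astype(np.uint8); m[:230]=0;m[256:]=0;m[:,:246]=0;m[:,272:]=0
M=cv2.moments(m,True);us,vs=M['m10']/M['m00'],M['m01']/M['m00'];print("scene cap",us,vs,M['m00'],onz(cs,us,vs,.082))
# triangulate
o1,d1=ray(c,u,v);o2,d2=ray(cs,us,vs)
t=np.linalg.lstsq(np.c_[d1,-d2],o2-o1,rcond=None)[0];print(o1+d1*t[0],o2+d2*t[1])
for p in[(183,218),(260,218),(137,221)]:print(p,onz(c,*p,.09))
# black bars behind
print("bar",onz(c,215,190,.08),"edge",onz(c,222,240,0))
```

```text
cap 223.0 222.0 1.0 [0.45611566 0.21493079 0.094     ]
scene cap 256.7621359223301 241.98058252427185 206.0 [0.47021651 0.21955197 0.082     ]
[0.45606589 0.21498577 0.09218674] [0.4641564  0.22458557 0.09225576]
(183, 218) [0.46529289 0.30776474 0.09      ]
(260, 218) [0.46535077 0.12879321 0.09      ]
(137, 221) [0.45844905 0.41315374 0.09      ]
bar [0.53095893 0.2345306  0.08      ] edge [0.40836611 0.22006875 0.        ]
```

View pics/crop.png

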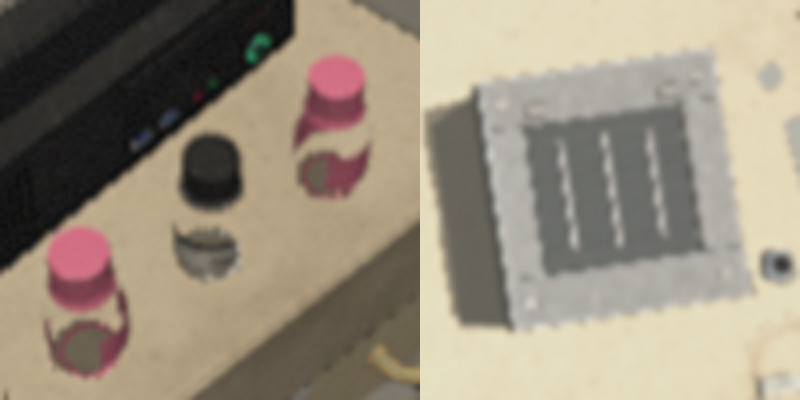

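The crop shows the black-capped clear small bottle at scene (258,243), between two pink lookalikes, so the choice is confirmed. The box mouth is rectangular at top pixels of about (338..386, 156..199). The hinge knuckles are on its far (world +x) edge.

Run:
```python
from h import *
b=np.load("top.npy");c=camera_params("top")
roi=b[205:232,205:242].astype(int).max(2)
m=(roi<110).astype(np.uint8)
n,l,st,ce=cv2.connectedComponentsWithStats(m);k=1+np.argmax(st[1:,4]);print(st[k],ce[k]+[205,205])
u,v=ce[k]+[205,205];P=onz(c,u,v,.092);print("cap",P, "radius px exp",c["fx"]*.017/1.07)
f=lambda p:(300+(p[0]-420)/3.8-.37,130+p[1]/4-.37)
for z,q in((.2,[(475,88),(715,52),(752,292),(512,330)]),(.195,[(525,128),(685,105),(705,247),(545,275)])):
    W=np.array([onz(c,*f(p),z) for p in q]);print(W[:,:2].round(4),W.mean(0),[np.linalg.norm(W[i]-W[(i+1)%4]).round(3) for i in range(4)])
    d=W[0]-W[1];e=W[1]-W[2];print("yaw",np.degrees(np.arctan2(-d[0],d[1])),np.degrees(np.arctan2(e[1],e[0])))
s=state();print(R.from_quat(s["orientation"]).as_matrix().round(3));print(s["t"])
```

```text
[ 10   5  14  14 147] [221.38095238 217.04081633]
cap [0.46755778 0.21880537 0.092     ] radius px exp 7.302229550511377
[[ 6.078e-01  1.970e-02]
 [ 6.275e-01 -1.147e-01]
 [ 5.003e-01 -1.338e-01]
 [ 4.799e-01 -2.000e-04]] [ 0.55387693 -0.05727227  0.2       ] [np.float64(0.136), np.float64(0.129), np.float64(0.135), np.float64(0.129)]
yaw 8.329665594099096 8.548331206294424
[[ 0.5872 -0.0092]
 [ 0.5998 -0.0991]
 [ 0.5241 -0.1095]
 [ 0.509  -0.0198]] [ 0.55504243 -0.05940215  0.195     ] [np.float64(0.091), np.float64(0.076), np.float64(0.091), np.float64(0.079)]
yaw 7.9730018900429185 7.820959772692883
[[ 0.94   0.34  -0.001]
 [ 0.34  -0.94   0.002]
 [-0.    -0.002 -1.   ]]
0.1
```

>>> arm_command --motion "1 3.6 -2.8 -1 0 0 0;1 7.2 -5.7 -2 0 0 0;1 10.7 -8.5 -3 0 0 0;1 14.2 -11.4 -3 0 0 0;1 17.8 -14.2 -3 0 0 0"

```text
t: 0.6
tcp_pos: [0.332, -0.3921, 0.2724]
orientation: [0.985, 0.172, 0.0, 0.0]
wrist_force: [1.0, 0.4, 0.3]
opening: 0.085
finger_force: 0.0
```

>>> arm_command --motion "1 3.6 -2.8 -1 0 0 0;1 7.2 -5.7 -2 0 0 0;1 10.7 -8.5 -3 0 0 0;1 14.2 -11.4 -3 0 0 0;1 17.8 -14.2 -3 0 0 0"

```text
t: 1.1
tcp_pos: [0.4512, -0.198, 0.3025]
orientation: [0.985, 0.172, 0.0, 0.0]
wrist_force: [-0.6, -1.0, -0.1]
opening: 0.0853
finger_force: 0.0
```

>>> arm_command --motion "1 1.6 -3.9 0 0 0 0;1 3.2 -7.7 0 0 0 0;1 4.7 -11.6 0 0 0 0;1 6.3 -15.5 0 0 0 0;1 7.9 -19.3 0 0 0 0"

```text
t: 1.6
tcp_pos: [0.4589, 0.0103, 0.3021]
orientation: [0.985, 0.173, -0.0, 0.0]
wrist_force: [1.9, -0.4, 0.2]
opening: 0.0852
finger_force: 0.0
```

>>> arm_command --motion "0.3 1.6 -3.9 0 0 0 0;0.3 3.2 -7.7 2 0 0 0;0.3 4.7 -11.6 4 0 0 0;0.3 6.3 -15.5 7 0 0 0;0.3 7.9 -19.3 10 0 0 0"

```text
t: 2.1
tcp_pos: [0.4679, 0.2165, 0.2029]
orientation: [0.985, 0.173, 0.0, -0.0]
wrist_force: [0.9, -0.4, 0.1]
opening: 0.0552
finger_force: 0.0
```

Run:
```python
from h import *
s=state();print(s["t"],s["tcp_pos"],s["opening"],s["joints"].round(2))
c=camera_params("wrist");f=grab_frame("wrist");np.save("w.npy",f)
u,v=proj(c,[.468,.219,.094]);print(u,v)
save("w.png",f)
```

```text
2.1 [0.4679453  0.21647436 0.20293991] 0.05518829409524531 [-0.4   0.61 -0.19  1.94  0.19  0.62 -1.94]
247.917576354638 188.1126530253562
```

View pics/w.png

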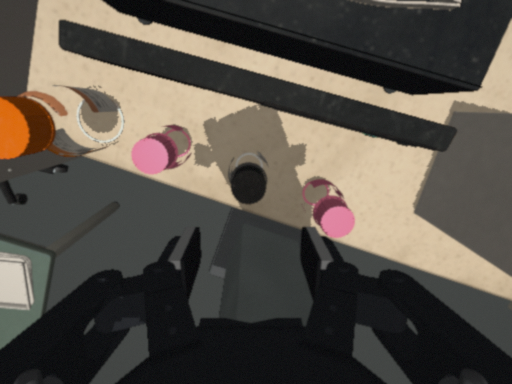

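The wrist view shows the black cap at (249,183), with the predicted position at (248,188). The pink neighbours are clear of the fingers.

Run:
```python
from h import *
c=camera_params("wrist")
for p in[(249,183),(249,187)]:print(onz(c,*p,.094))
g=np.load("w.npy").max(2)[150:215,220:280];m=(g<45).astype(np.uint8)
n,l,st,ce=cv2.connectedComponentsWithStats(m);k=1+np.argmax(st[1:,4]);print(st[k],ce[k]+[220,150],onz(c,*(ce[k]+[220,150]),.094))
```

```text
[0.47063535 0.22936957 0.094     ]
[0.46715792 0.22807474 0.094     ]
[  11   14   35   39 1080] [248.05185185 183.14814815] [0.4702105  0.23011063 0.094     ]
```

Run:
```python
from h import *
c=camera_params("wrist");s=state();print(s["t"],s["tcp_pos"],R.from_quat(s["orientation"]).as_matrix().round(3))
print(onz(c,*proj(c,[.468,.219,.094]),.094)); print(c["world_from_camera"][:3,3])
f=grab_frame("wrist");c=camera_params("wrist")
g=f.max(2)[150:215,220:280];m=(g<45).astype(np.uint8)
n,l,st,ce=cv2.connectedComponentsWithStats(m);k=1+np.argmax(st[1:,4]);print(st[k],ce[k]+[220,150],onz(c,*(ce[k]+[220,150]),.094),state()["tcp_pos"])
```

```text
2.15 [0.46521416 0.22517923 0.19881696] [[ 0.937  0.35  -0.005]
 [ 0.35  -0.937  0.005]
 [-0.003 -0.007 -1.   ]]
[0.468 0.219 0.094]
[0.53436802 0.25034202 0.33004549]
[  21   15   35   40 1125] [258.464      184.45244444] [0.47173029 0.21686444 0.094     ] [0.46510135 0.22150402 0.20042351]
```

>>> arm_command --motion "0.3 0 0 2 0 0 0;0.3 0 0 3 0 0 0;0.3 0 0 3 0 0 0;0.3 0 0 3 0 0 0;0.3 0 0 3 0 0 0"

```text
t: 2.7
tcp_pos: [0.4686, 0.2146, 0.1747]
orientation: [0.985, 0.172, 0.001, -0.0]
wrist_force: [0.5, -0.2, 0.7]
opening: 0.0553
finger_force: 0.0
```

Run:
```python
from h import *
s=state();c=camera_params("wrist");f=grab_frame("wrist");save("w2.png",f)
g=f.max(2)[130:235,200:300];m=(g<45).astype(np.uint8)
n,l,st,ce=cv2.connectedComponentsWithStats(m);k=1+np.argmax(st[1:,4]);q=ce[k]+[200,130];print(st[k],q,onz(c,*q,.094),onz(c,*q,.088))
print(s["tcp_pos"],R.from_quat(s["orientation"]).as_matrix().round(3))
P=onz(c,*q,.09);d=np.array([P[0]-s["tcp_pos"][0],P[1]-s["tcp_pos"][1],0]);print(totool(d),state()["tcp_pos"])
print(proj(c,[*s["tcp_pos"][:2],.094]))
```

```text
[  27   40   38   45 1382] [245.66353111 192.09117221] [0.4729825  0.22038549 0.094     ] [0.47116654 0.21984056 0.088     ]
[0.46856212 0.21459101 0.17470522] [[ 0.941  0.339  0.001]
 [ 0.339 -0.941  0.001]
 [ 0.001 -0.    -1.   ]]
[ 0.48622004 -0.4019856   0.00080391] [0.46856256 0.21470217 0.17471031]
(np.float64(250.56074629002146), np.float64(199.28513265343315))
```

View pics/w2.png

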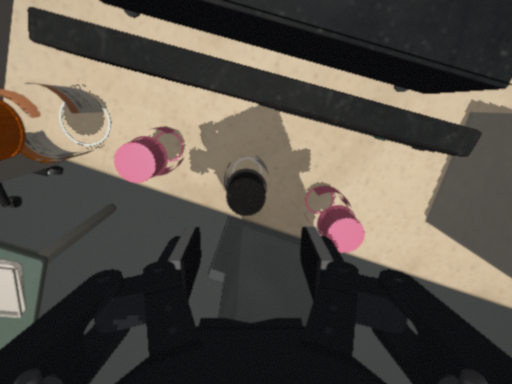

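The cap sits at about (246,196), slightly left of and beyond the TCP's projection, and both neighbours are clear. Top, scene and wrist views agree to about 3 mm on (0.470, 0.2195). Descending now.

>>> arm_command --motion "0.3 0.3 -0.4 2 0 0 0;0.3 0.3 -0.4 4 0 0 0;0.3 0.3 -0.4 6 0 0 0;0.3 0.3 -0.4 8 0 0 0;0.3 0.3 -0.4 9.7 0 0 0"

```text
t: 3.25
tcp_pos: [0.4699, 0.2196, 0.0766]
orientation: [0.985, 0.172, 0.0, -0.0]
wrist_force: [0.1, -0.0, -0.3]
opening: 0.0555
finger_force: 0.0
```

>>> arm_command --motion "0.3 0 0 0 0 0 0;0.3 0 0 0 0 0 0;-1 0 0 0 0 0 0;-1 0 0 0 0 0 0;-1 0 0 0 0 0 0"

```text
t: 3.75
tcp_pos: [0.4703, 0.2198, 0.0782]
orientation: [0.985, 0.172, 0.001, -0.0]
wrist_force: [0.3, 0.2, 5.8]
opening: 0.032
finger_force: 59.1
```

>>> arm_command --motion "-1 0 0 0 0 0 0;-1 0 0 0 0 0 0;-1 0 0 -1 0 0 0;-1 0 0 -2 0 0 0;-1 0 0 -4 0 0 0"

```text
t: 4.25
tcp_pos: [0.4688, 0.2192, 0.1173]
orientation: [0.985, 0.173, -0.001, 0.0]
wrist_force: [-0.1, 0.5, -2.7]
opening: 0.0319
finger_force: 59.9
```

>>> arm_command --motion "-1 0 0 -3 0 0 0;-1 0 0 -7 0 0 0;-1 0 0 -12 0 0 0;-1 0 0 -17 0 0 0;-1 0 0 -22 0 0 0"

```text
t: 4.75
tcp_pos: [0.4686, 0.219, 0.3398]
orientation: [0.985, 0.173, 0.0, -0.0]
wrist_force: [0.7, -0.1, -2.4]
opening: 0.0317
finger_force: 59.9
```

>>> arm_command --motion "-1 0 2 0 0 0 0;-1 -0.1 6 0 0 0 0;-1 -0.3 10 0 0 0 0;-1 -0.5 13 0 0 0 0;-1 -0.8 15 0 0 0 0"

```text
t: 5.25
tcp_pos: [0.5128, 0.0724, 0.3376]
orientation: [0.985, 0.171, -0.0, 0.001]
wrist_force: [0.0, 0.6, -2.1]
opening: 0.0313
finger_force: 60.0
```

Run:
```python
from h import *
s=state();print(s["t"],s["tcp_pos"],s["opening"],s["wrist_force"],totool(np.array([.5515,-.0585,.30])-s["tcp_pos"]))
f=grab_frame("scene");save("s2.png",cv2.resize(f[0:300,120:460],None,fx=2,fy=2))
```

```text
5.25 [0.51284701 0.07244022 0.33755501] 0.03129055273834401 [ 0.005761    0.62280714 -2.05201313] [-0.76719057 13.62494365  3.77757402]
```

View pics/s2.png

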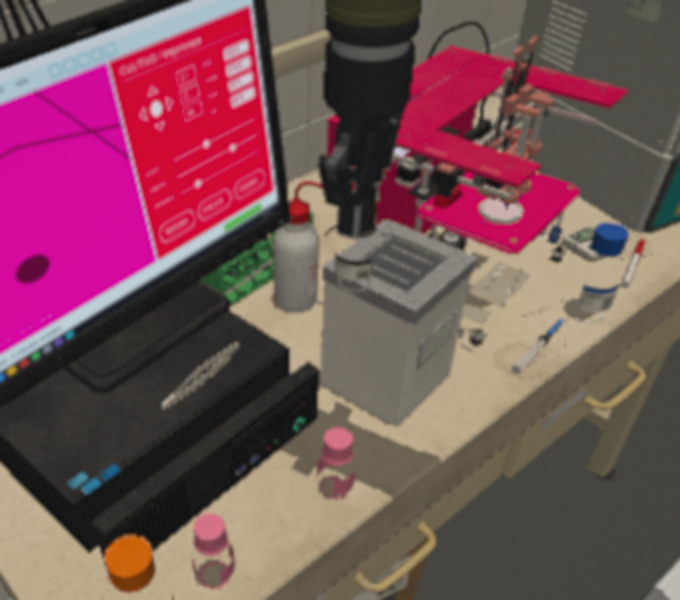

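The bottle hangs upright in the gripper at about (355,255) in the crop, and nothing else has been disturbed.

>>> arm_command --motion "-1 -0.2 4 0 0 0 0;-1 -0.4 8 0 0 0 0;-1 -0.6 11.5 0 0 0 0;-1 -0.8 13.4 0 0 0 0;-1 -0.8 13.9 0 0 0 0"

```text
t: 5.8
tcp_pos: [0.5522, -0.0607, 0.3372]
orientation: [0.985, 0.17, -0.0, 0.001]
wrist_force: [-0.5, 0.6, -2.1]
opening: 0.0322
finger_force: 60.2
```

>>> arm_command --motion "-1 0 0 1 0 0 0;-1 0 0 2 0 0 0;-1 0 0 3 0 0 0;-1 0 0 4 0 0 0;-1 0 0 4 0 0 0"

```text
t: 6.3
tcp_pos: [0.5513, -0.0568, 0.295]
orientation: [0.985, 0.173, -0.002, -0.0]
wrist_force: [-0.9, 0.2, -1.5]
opening: 0.0321
finger_force: 60.2
```

Run:
```python
from h import *
s=state();print(s["t"],s["tcp_pos"],s["opening"],s["wrist_force"])
f=grab_frame("wrist");c=camera_params("wrist");save("w3.png",f)
# expected mouth corners in wrist view
a=np.radians(8.2);X=np.array([np.cos(a),np.sin(a)]);Y=np.array([-X[1],X[0]])
for i,j in((1,1),(1,-1),(-1,-1),(-1,1)):print(np.round(proj(c,[*(np.array([.5545,-.058])+.04*i*X+.045*j*Y),.2])))
```

```text
6.3 [ 0.55133734 -0.05681229  0.29495091] 0.03214093850175905 [-0.90629427  0.22017712 -1.48907703]
[209. 134.]
[316. 157.]
[292. 241.]
[194. 223.]
```

View pics/w3.png

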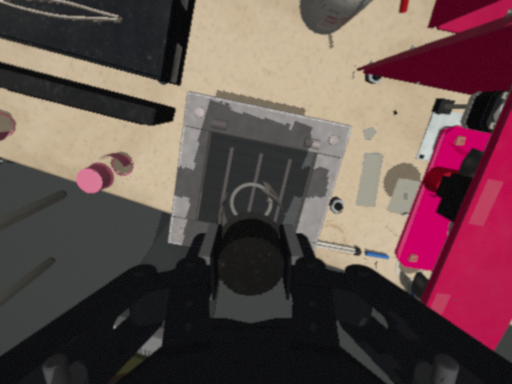

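The mouth corners appear at about (208,135) and (313,155), as predicted. The bottle foot (ring at 252,200) is centred over the flap, so I push down now.

>>> arm_command --motion "-1 0 0 0.7 0 0 0;-1 0 0 1.5 0 0 0;-1 0 0 2.3 0 0 0;-1 0 0 3.1 0 0 0;-1 0 0 3.9 0 0 0"

```text
t: 6.85
tcp_pos: [0.5527, -0.0577, 0.2573]
orientation: [0.985, 0.172, 0.0, 0.0]
wrist_force: [-0.0, -0.0, -1.0]
opening: 0.0319
finger_force: 60.2
```

>>> arm_command --motion "-1 0 0 0.8 0 0 0;-1 0 0 1.6 0 0 0;-1 0 0 2.4 0 0 0;-1 0 0 3.2 0 0 0;-1 0 0 3.9 0 0 0"

```text
t: 7.35
tcp_pos: [0.5525, -0.0576, 0.2181]
orientation: [0.985, 0.173, -0.0, -0.0]
wrist_force: [-0.6, 0.4, -1.9]
opening: 0.0322
finger_force: 60.2
```

>>> arm_command --motion "-1 0 0 0 0 0 0;-1 0 0 0 0 0 0;-1 0 0 0 0 0 0;-1 0 0 0 0 0 0;-1 0 0 0 0 0 0"

```text
t: 7.85
tcp_pos: [0.5528, -0.0577, 0.2192]
orientation: [0.985, 0.173, 0.0, 0.0]
wrist_force: [0.2, -0.7, -1.7]
opening: 0.0318
finger_force: 60.2
```

Contact force is small and the bottle is 59 mm inside. Releasing.

>>> arm_command --motion "0.4 0 0 0 0 0 0;0.4 0 0 0 0 0 0;0.4 0 0 0 0 0 0;0.4 0 0 0 0 0 0;0.4 0 0 0 0 0 0"

```text
t: 8.35
tcp_pos: [0.5528, -0.0576, 0.219]
orientation: [0.985, 0.173, 0.0, 0.0]
wrist_force: [-0.3, -1.0, 0.3]
opening: 0.0599
finger_force: 0.0
```

>>> arm_command --motion "0.4 0 0 -1 0 0 0;0.4 0 0 -3 0 0 0;0.4 0 0 -6 0 0 0;0.4 0 0 -9 0 0 0;0.4 0 0 -12 0 0 0"

```text
t: 8.85
tcp_pos: [0.5525, -0.0576, 0.3409]
orientation: [0.985, 0.173, 0.0, 0.0]
wrist_force: [-0.3, -0.2, -0.4]
opening: 0.0601
finger_force: 0.0
```

>>> arm_command --motion "0.4 -2 0 -1 0 0 0;0.4 -4 2 -2 0 0 0;0.4 -6 4 -2 0 0 0;0.4 -7 8 -2 0 0 0;0.4 -7 12 -2 0 0 0"

```text
t: 9.35
tcp_pos: [0.5265, -0.1959, 0.3604]
orientation: [0.985, 0.173, 0.0, 0.0]
wrist_force: [1.2, 0.0, 0.3]
opening: 0.0596
finger_force: 0.0
```

Run:
```python
from h import *
s=state();print(s["t"],s["tcp_pos"],s["wrist_force"])
a=grab_frame("scene");b=grab_frame("top")
A=cv2.resize(a[100:220,260:370],None,fx=3.6,fy=3.6);B=cv2.resize(b[130:238,300:400],(396,432))
save("end.png",np.hstack([A,B]))
```

```text
9.35 [ 0.52647139 -0.19586151  0.3603749 ] [1.22927906 0.04859329 0.27184621]
```

View pics/end.png

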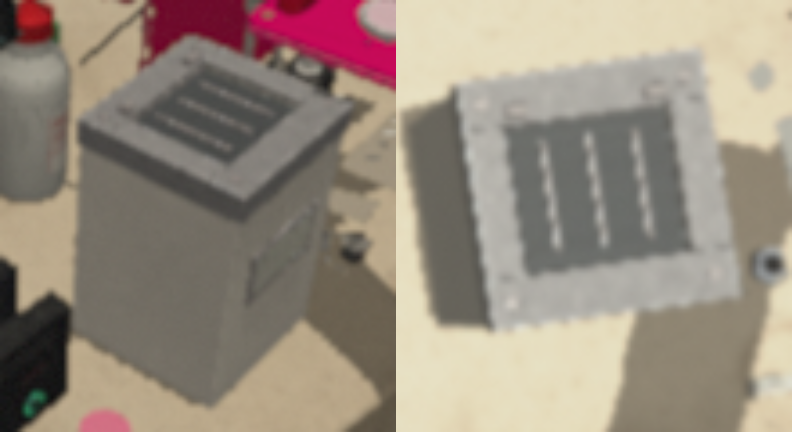

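Both views show the flap shut (crop about 220,115 and 600,190). The bottle has gone inside and the gripper is clear, so I hand in.

```bash
python3 -c "
from plant import *
print(job_done())"
```

```text
the job is handed in; nothing more can be done
None
```

The small black-capped bottle was pushed foot first about 59 mm through the flap and released, the flap shut behind it with the gripper clear, and I handed the job in at about 9.5 s; no verdict came back.

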